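# Re-mix the settled silicone samples on the vortex mixer

### The job

The silicone samples in the jars on the cutting mat have settled. Set the mixer's speed knob to the long index mark, then take the jars one at a time along the row, starting with the one nearest the robot: press each, upright, on the middle of the mixer pad until the pad is fully down, hold it so for about three seconds, and stand it upright on the aluminium carrying plate. When all are mixed, turn the speed knob back to off, and leave the other things on the bench where they are.

Things in the scene. Friction and masses are not known exactly. Their poses are not given: they have to be found in the camera images.
- knob_grip (a point): speed knob of the vortex mixer, on top of its front deck: a black bar grip 40 mm long, 14 mm wide, standing 30 mm above a round skirt 41 mm across and 8 mm thick. The point lies on the knob's upright axis, 7 mm below the top of the bar and 23 mm above the skirt; its z axis is up, its x axis runs along the bar towards the end with the white pointer line and turns with the knob
- speed_knob (a joint): angle of the speed knob, rad: 0 = off (pointer at the round dot), grows clockwise seen from above, 4.7 = fastest (end stop). The index mark is at 1.40. The knob turns freely with light friction (0.03 N m) and stays where it is left
- speed_mark (a point): middle of the index mark of the speed dial: the one long, broad white line (17 x 4.5 mm) on the black dial face round the knob, 36 mm from the knob's axis; the other ticks are short and thin. z axis up
- off_mark (a point): the round white dot (9 mm) on the dial face, 34 mm from the knob's axis: the off position; z axis up
- pad_top (a point): centre of the top face of the mixer's round black rubber pad (76 mm across), which stands up at the back of the mixer, 152 mm above the table when not pressed. z axis up; x axis points from the knob to the pad, 102 mm away horizontally. The mixer's housing is 200 mm long (x of this point), 140 mm wide, 98 mm high at the front deck and 132 mm high round the pad; it is fixed
- mix_pad (a joint): how far the sprung pad is pressed down, m: 0 = up, 0.006 = fully down against its stop. It starts to give at about 4 N and is fully down at about 11 N; it springs back. A jar merely stood on it does not press it down. The shaking motion itself is not simulated
- mat_top (a point): middle of the top face of the dark cutting mat (300 x 140 x 2 mm, flat on the table, fixed) on which the jars wait in a row along its length; x axis along its length, pointing away from the robot, z up
- carrier_top (a point): middle of the top face of the bare aluminium carrying plate (300 x 140 x 6 mm, flat on the table, fixed), on the other side of the mixer; x axis along its length, away from the robot, z up. A low handle (76 mm wide, up to 19 mm above the plate) crosses it 142 mm from the middle at either end
- jar1_center (a point): sample jar, place 1 in the row counted from the robot (a place may be empty: None). Squat, clear, straight-sided round plastic jar, body 54 mm across, with a white lid 53 mm across on the top 14 mm; 60 mm high in all, about 0.14 kg, most of it in the settled silicone at the bottom. The point is its centre, 30 mm above its underside; z axis up along the jar
- jar2_center (a point): sample jar, place 2 in the row counted from the robot (a place may be empty: None). Squat, clear, straight-sided round plastic jar, body 54 mm across, with a white lid 53 mm across on the top 14 mm; 60 mm high in all, about 0.14 kg, most of it in the settled silicone at the bottom. The point is its centre, 30 mm above its underside; z axis up along the jar
- jar3_center (a point): sample jar, place 3 in the row counted from the robot (a place may be empty: None). Squat, clear, straight-sided round plastic jar, body 54 mm across, with a white lid 53 mm across on the top 14 mm; 60 mm high in all, about 0.14 kg, most of it in the settled silicone at the bottom. The point is its centre, 30 mm above its underside; z axis up along the jar
- jar4_center (a point): sample jar, place 4 in the row counted from the robot (a place may be empty: None). Squat, clear, straight-sided round plastic jar, body 54 mm across, with a white lid 53 mm across on the top 14 mm; 60 mm high in all, about 0.14 kg, most of it in the settled silicone at the bottom. The point is its centre, 30 mm above its underside; z axis up along the jar
- bowl: bystander, to be left alone: black plastic bowl, 150 mm across, 65 mm high; origin under its middle
- book: bystander, to be left alone: hardback book lying flat, 170 x 240 x 24 mm; origin under its middle
- tape: bystander, to be left alone: roll of masking tape lying flat, 76 mm across, 24 mm high; origin under its middle
- spatula: bystander, to be left alone: spatula with white handle lying flat, 200 mm long; origin under its middle
- motor: bystander, to be left alone: small geared motor lying down, 85 mm long, 36 mm high; origin under its middle
- mixing_cup: bystander, to be left alone: empty white plastic mixing cup, 70 mm across the rim, 75 mm high; origin under its middle
- markers: bystander, to be left alone: motion-capture marker cluster: black plate 90 x 70 mm with four balls on stalks, 65 mm high; origin under its middle
Not all that is in view belongs to the job. What is shaped like the part that bears jar2_center but orange or pink is not meant.

How it is judged:
By the outcome, as a careful person would: the job done as asked, in the order asked, and still so for the second after the job is handed in, with the robot touching nothing.
Of jar1, jar2, jar3, jar4 only 2 to 4 are there at a start; the rules pass over those that are not, and their reading is None.
At some moment in a run one of jar1, jar2, jar3, jar4 may be knocked a few centimetres aside while the robot is not near it.
It also fails if it takes over 210 s, if anything falls off the work surface, if the arm or the gripper's body presses on something with over 40 N, if the wrist force passes 120 N, or if a joint passes its speed limit or range.

### The arm

A 6-joint arm with a two-finger parallel gripper is mounted at the origin on the work surface. World frame = base frame: x ahead of the robot, y to its left, z up, the work surface at z = 0. Lengths are in m, angles in degrees, forces in N, time in s.
With the tool pointing down it reaches from about 0.25 to 0.775 m from the base axis. Payload 4 kg.
Tool frame: the origin (TCP) lies at the very end of the fingers, on their centre line; the grasp point (between the pads) lies env.pinch_z behind it (env.pinch_z is the distance from the TCP to the grasp point, in m); z points along the fingers, y is the direction in which the jaws open and shut (so a half turn about z gives the same grasp; the last joint's range is limited). The gripper opens to 94 mm and grips with 3 to 60 N. Pads are 16 mm wide; open, the fingers measure 119 mm over their backs; the gripper's body (75 mm by 177 mm) begins 78 mm behind the grasp point.
Start: joints at [61.931, 4.996, 78.535, -0, 96.463, -5.907], TCP at [0.207, 0.509, 0.206] pointing down, gripper open.
Joint ranges: [-177.83, 177.83], [-43.37, 116.18], [15.69, 146.23], [-61.86, 241.86], [9.47, 152.12], [-147.06, 147.06]. Speed limits (degrees/s): [159.86, 159.86, 180, 180, 180, 180].

### API

Orientations are given as a 3x3 rotation matrix whose columns are the frame's x, y, z axes.
In Python, from station import env gives the robot as it stands.
- The arm moves only by the tool drive_tool, never from a script. Its argument "motion" is text: rows parted by semicolons, each of 7 numbers parted by spaces: the opening, from -1 (shut) to 1 (fully open), then the shift along the tool's x, y, z in cm, then the turn, a rotation vector about the tool's x, y, z in rad. In form: claw x y z wx wy wz; .... A call has 1 to 5 rows; each row shifts and turns the commanded pose from where the row before left it, along the tool's axes as they then stand; what a row does not reach is not made up. A row lasts 1/10 s, in which the tool goes at most 50 mm and 8.59 degrees, less where a joint would pass 70% of its speed; a pose out of reach is approached as far as the arm can. A call with a gripper value outside its range is refused whole. The fingers move at their own pace and stop on an object; the grip force is fixed at half the most. Time passes only in rows, so rows that do not move let the fingers close. It gives the time, the measured TCP pose, the force and the opening at its end, in the units of the state.
- env.sense(): the state, without advancing time (a new reading comes with each control period).
- env.get_image(name): name is "side" or "top" or "wrist"; returns (picture, depth): 480x640x3 uint8, blue, green, red; 480x640 float32, m along the optical axis (not along the pixel's ray), 0 where there is no reading.
- env.get_calibration(name): a dict with "K" (3x3 intrinsics, pixels), "rvec" (rotation vector, rad) and "tvec" (3), from world to camera coordinates, as OpenCV has them. Camera axes: x right, y down, z forward; pixel columns grow to the right and rows downward; lengths in m; the calibration is good to about 2 mm. A picture is of the moment at which its call begins: read the wrist's pose just before it. get_calibration takes no time and is no camera call; for the wrist camera it gives the pose at the moment of the call.
- env.hand_in(): hands the job in, once; it reports no verdict.
Trained networks look in the newest picture that a camera, given by its name, has taken for a name from the list of things; names that differ only in an ending like _2 or _b are one class to them, and where a whole thing is asked for, a point or a joint stands for the part that bears it (a point fixed in the world has none). Each returns a list of dicts, best first, with "confidence" (0 to 1); they miss things now and then, are a little off and sometimes report something else, mostly with a low value. They report only what shows in the picture. A call takes as long as a camera call. They do not tell look-alikes from the thing itself.
- env.look_for(camera, target): "point" ([column, row] in pixels, amid what is visible of it).
- env.mark_of(camera, target): "point" ([column, row] in pixels: a listed point, or the origin of a listed thing).
The state is a dict: "time_s": time; "joint_pos": joint angles; "qd": joint speeds; "tau": joint torques, N m; "ee_pos": TCP position; "orientation": TCP orientation; "wrist_force": force on the tool from outside, world axes, zero at the start; "ft_torque": the same for the moment, N m; "grip_width": finger opening in m.
Only numpy, scipy, OpenCV 4.12 (cv2) and the standard library are available. Lean on these libraries where they do the work, as an engineer would, in place of code of your own. Each camera call takes 0.05 s, during which the arm holds its last target. There are 200 camera calls.

## Working session

There is one attempt and no reset: what is moved stays moved. The work goes in short steps, Python scripts to look and compute and a tool call to move; the robot and the scene stay as the last step left them, time stands still between calls to the robot, and variables do not carry over. Pictures are saved under pics/ and viewed, about 12 in all and at most 16, crops included, and the job is handed in when it is done.

Besides the shell and the picture viewer there is one more tool, called after "Call:" as a command line: name --argument value ..., lists and objects as JSON in quotes. drive_tool: Moves the arm, as the interface text tells. Its arguments: {"type":"object","properties":{"motion":{"type":"string"}},"required":["motion"]}

```bash
ls; mkdir -p pics; cat > h.py <<'E'
import numpy as np, cv2
from station import env
def cal(n):
    c=env.get_calibration(n); R=cv2.Rodrigues(np.array(c["rvec"],float))[0]; return np.array(c["K"],float),R,np.array(c["tvec"],float).ravel()
def ray(n,uv,z,c=None):
    K,R,t=c or cal(n); o=-R.T@t; d=R.T@np.linalg.inv(K)@np.array([uv[0],uv[1],1.0]); return o+d*(z-o[2])/d[2]
def proj(n,p,c=None):
    K,R,t=c or cal(n); q=K@(R@np.array(p,float)+t); return q[:2]/q[2]
E
python3 - <<'E'
from h import *
s=env.sense(); print({k:np.round(v,3).tolist() for k,v in s.items()}, env.pinch_z)
for n in ("top","side"):
    im,d=env.get_image(n); cv2.imwrite(f"pics/{n}0.png",im); c=cal(n); print(n,-c[1].T@c[2])
    np.save(f"pics/{n}0d.npy",d)
    if n=="top":
      for t,z in [("knob_grip",.121),("speed_mark",.099),("off_mark",.099),("pad_top",.152),("mat_top",.002),("carrier_top",.006),("jar1_center",.032),("jar2_center",.032),("jar3_center",.032),("jar4_center",.032)]:
        print(t,[(np.round(r["point"]).tolist(),round(r["confidence"],2),np.round(ray(n,r["point"],z),3).tolist()) for r in env.mark_of(n,t)[:5]])
E
```

```text
pics
{'time_s': 0.0, 'joint_pos': [61.931, 5.04, 78.623, 0.002, 96.463, -5.909], 'qd': [-0.067, 0.059, 0.007, 0.085, -0.013, 0.015], 'tau': [0.0, -34.018, -30.243, 0.072, 0.033, -0.0], 'ee_pos': [0.207, 0.509, 0.204], 'orientation': [[-0.926, 0.377, -0.001], [0.377, 0.926, -0.002], [0.0, -0.002, -1.0]], 'wrist_force': [-0.697, 0.515, -0.91], 'ft_torque': [-0.014, -0.067, 0.001], 'grip_width': 0.094} 0.0188
top [ 0.26980281 -0.00625892  1.30443101]
knob_grip [([306.0, 240.0], 0.68, [0.529, 0.02, 0.121])]
speed_mark [([288.0, 238.0], 0.87, [0.542, 0.065, 0.099]), ([240.0, 168.0], 0.19, [0.721, 0.18, 0.099]), ([504.0, 205.0], 0.16, [0.608, -0.462, 0.099])]
off_mark [([299.0, 255.0], 0.61, [0.498, 0.039, 0.099]), ([304.0, 238.0], 0.49, [0.539, 0.026, 0.099]), ([291.0, 237.0], 0.29, [0.544, 0.058, 0.099]), ([428.0, 262.0], 0.18, [0.474, -0.268, 0.099])]
pad_top []
mat_top [([214.0, 270.0], 0.92, [0.484, 0.263, 0.002])]
carrier_top [([427.0, 264.0], 0.81, [0.483, -0.286, 0.006])]
jar1_center []
jar2_center [([217.0, 284.0], 0.96, [0.444, 0.247, 0.032]), ([268.0, 296.0], 0.87, [0.412, 0.121, 0.032]), ([204.0, 352.0], 0.79, [0.278, 0.276, 0.032])]
jar3_center [([208.0, 255.0], 0.58, [0.519, 0.27, 0.032])]
jar4_center []
side [1.03228624e-03 1.25822081e+00 9.24139085e-01]
```

```bash
python3 - <<'E'
import cv2
a=cv2.imread("pics/top0.png"); cv2.imwrite("pics/t1.png",cv2.resize(a[130:430,130:530],(800,600),interpolation=cv2.INTER_CUBIC))
E
```

```text
(no output)
```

View pics/t1.png

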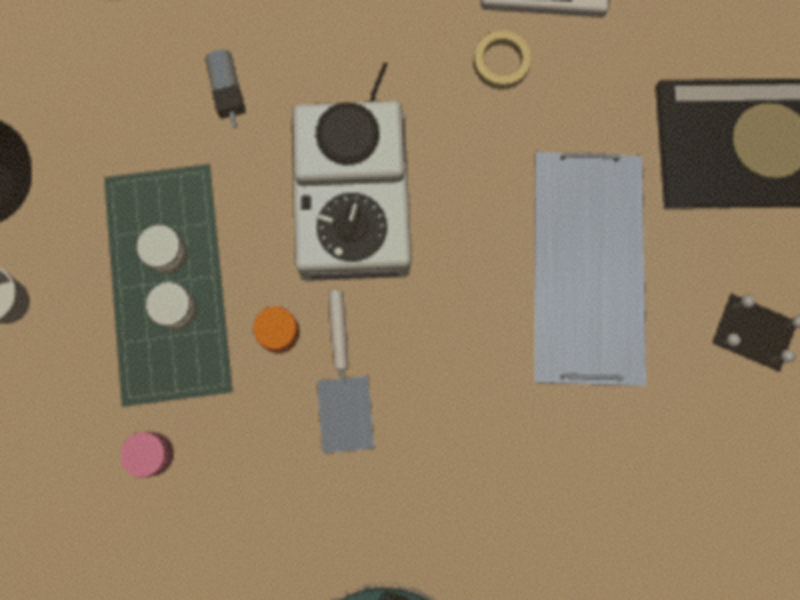

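View pics/side0.png

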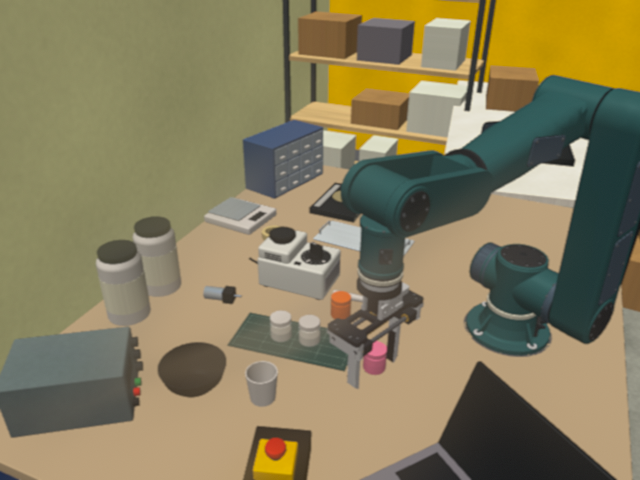

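Top view: jars at crop (168,305) and (160,247), with the orange and pink look-alikes off the mat. The knob at (351,227) points up at about 2.8 rad, so it isn't at off. The pad is at (347,133), the dot at (338,251) and the mark at (324,218).

```bash
python3 - <<'E'
from h import *
d=np.load("pics/top0d.npy")
f=lambda u,v:(130+u/2,130+v/2)
for n,uv,z in [("jarA",(168,304),.062),("jarB",(160,246),.062),("knobdial",(351,227),.100),("pad",(347,133),.152),("dot",(338,251),.1),("mark",(324,218),.1),("carr",(589,269),.006),("mat",(168,285),.002),("orange",(274,328),.06)]:
    p=f(*uv); print(n,np.round(ray("top",p,z),4), "z from depth",round(1.3044-d[int(p[1]),int(p[0])],3))
K,R,t=cal("wrist"); s=env.sense(); T=np.array(s["orientation"]); print("cam in tool",T.T@(-R.T@t-s["ee_pos"]),"axis",T.T@R[2], K[0,0])
print(cal("top")[1])
E
```

```text
jarA [0.4449 0.2486 0.062 ] z from depth 0.055
jarB [0.5173 0.2595 0.062 ] z from depth 0.04
knobdial [0.5262 0.0225 0.1   ] z from depth 0.113
pad [0.6278 0.0233 0.152 ] z from depth 0.101
dot [0.4974 0.0387 0.1   ] z from depth 0.082
mark [0.5382 0.0547 0.1   ] z from depth 0.07
carr [ 0.4823 -0.2788  0.006 ] z from depth -0.009
mat [0.4779 0.2613 0.002 ] z from depth 0.045
orange [0.4121 0.1198 0.06  ] z from depth 0.063
cam in tool [ 0.07520595 -0.00054777 -0.17902311] axis [-2.61088559e-01  1.81609403e-04  9.65314835e-01] 385.1218962085613
[[-0.02860876 -0.99958325 -0.00385428]
 [-0.97747038  0.02878215 -0.20910105]
 [ 0.20912485 -0.00221467 -0.97788644]]
```

```bash
cat >> h.py <<'E'
from scipy.spatial.transform import Rotation as Rn
def down(yaw):
    c,s=np.cos(np.radians(yaw)),np.sin(np.radians(yaw)); return np.array([[c,s,0],[s,-c,0],[0,0,-1.]])
def plan(goal,yaw,n,claw,turn=None,level=True):
    """rows from measured pose to goal TCP/yaw of tool x; turn=world yaw change (deg) if forced"""
    s=env.sense(); R=np.array(s["orientation"]); p=np.array(s["ee_pos"])
    y0=np.degrees(np.arctan2(R[1,0],R[0,0]))
    dy=turn if turn is not None else (yaw-y0+180)%360-180
    Rc,rows=R,[]
    for i in range(n):
        Rt=down(y0+dy*(i+1)/n); sh=Rc.T@(np.array(goal)-p)/n*100
        w=Rn.from_matrix(Rc.T@Rt).as_rotvec(); rows.append([claw,*np.round(sh,2),*np.round(w,3)]); Rc=Rt
    print("t",s["time_s"],"yaw0",round(y0,1),"dy",round(dy,1),"d",np.round(np.array(goal)-p,4))
    for i in range(0,n,5): print("; ".join(" ".join(f"{v:g}" for v in r) for r in rows[i:i+5]))
E
python3 - <<'E'
from h import *
plan([.526,.0225,.25],-11,20,1,turn=-169)
E
```

```text
t 0.6 yaw0 157.8 dy -169 d [ 0.3185 -0.4869  0.0445]
1 -2.39 -1.65 -0.22 0 0 0.147; 1 -2.61 -1.28 -0.22 0 0 0.147; 1 -2.77 -0.89 -0.22 0 0 0.147; 1 -2.87 -0.47 -0.22 0 0 0.147; 1 -2.91 -0.04 -0.22 0 0 0.147
1 -2.88 0.38 -0.22 0 0 0.147; 1 -2.8 0.8 -0.22 0 0 0.147; 1 -2.65 1.21 -0.22 0 0 0.147; 1 -2.44 1.58 -0.22 0 0 0.147; 1 -2.18 1.92 -0.22 0 0 0.147
1 -1.88 2.22 -0.22 0 0 0.147; 1 -1.53 2.48 -0.22 0 0 0.147; 1 -1.15 2.67 -0.22 0 0 0.147; 1 -0.74 2.81 -0.22 0 0 0.147; 1 -0.32 2.89 -0.22 0 0 0.147
1 0.11 2.91 -0.22 0 0 0.147; 1 0.53 2.86 -0.22 0 0 0.147; 1 0.95 2.75 -0.22 0 0 0.147; 1 1.34 2.58 -0.22 0 0 0.147; 1 1.71 2.36 -0.22 0 0 0.147
```

Call:
drive_tool --motion "1 -2.4 -1.65 -0.22 0 0 0.147; 1 -2.6 -1.3 -0.22 0 0 0.147; 1 -2.75 -0.9 -0.22 0 0 0.147; 1 -2.85 -0.45 -0.22 0 0 0.147; 1 -2.9 -0.05 -0.22 0 0 0.147"

```text
time_s: 1.1
ee_pos: [0.2873, 0.3871, 0.2167]
orientation: [[-0.429, 0.903, 0.0], [0.903, 0.429, 0.0], [0.0, 0.0, -1.0]]
wrist_force: [1.2, 0.1, -0.4]
grip_width: 0.0941
```

Call:
drive_tool --motion "1 -2.9 0.4 -0.22 0 0 0.147; 1 -2.8 0.8 -0.22 0 0 0.147; 1 -2.65 1.2 -0.22 0 0 0.147; 1 -2.45 1.6 -0.22 0 0 0.147; 1 -2.2 1.9 -0.22 0 0 0.147"

```text
time_s: 1.6
ee_pos: [0.3674, 0.2651, 0.2278]
orientation: [[0.288, 0.958, 0.001], [0.958, -0.288, 0.0], [0.001, 0.0, -1.0]]
wrist_force: [0.5, -0.4, 0.4]
grip_width: 0.0939
```

Call:
drive_tool --motion "1 -1.9 2.2 -0.22 0 0 0.147; 1 -1.55 2.5 -0.22 0 0 0.147; 1 -1.15 2.65 -0.22 0 0 0.147; 1 -0.75 2.8 -0.22 0 0 0.147; 1 -0.3 2.9 -0.22 0 0 0.147"

```text
time_s: 2.1
ee_pos: [0.4474, 0.1436, 0.2388]
orientation: [[0.856, 0.517, 0.001], [0.517, -0.856, 0.0], [0.001, 0.0, -1.0]]
wrist_force: [0.1, -0.5, 0.9]
grip_width: 0.0939
```

Call:
drive_tool --motion "1 0.1 2.9 -0.22 0 0 0.147; 1 0.55 2.85 -0.22 0 0 0.147; 1 0.95 2.75 -0.22 0 0 0.147; 1 1.35 2.6 -0.22 0 0 0.147; 1 1.7 2.35 -0.22 0 0 0.147"

```text
time_s: 2.6
ee_pos: [0.5282, 0.0226, 0.2497]
orientation: [[0.982, -0.19, 0.0], [-0.19, -0.982, 0.0], [0.0, -0.0, -1.0]]
wrist_force: [0.7, 0.4, -0.1]
grip_width: 0.0943
```

```bash
python3 - <<'E'
from h import *
s=env.sense(); print(s["time_s"],s["ee_pos"],np.round(s["orientation"],3).tolist(),s["joint_pos"])
c=cal("wrist"); im,d=env.get_image("wrist"); cv2.imwrite("pics/w1.png",im); np.save("pics/w1d.npy",d)
np.savez("pics/w1c.npz",K=c[0],R=c[1],t=c[2])
for t,z in [("knob_grip",.130),("speed_mark",.0995),("off_mark",.0995),("pad_top",.152)]:
    print(t,[(np.round(r["point"]).tolist(),round(r["confidence"],2),np.round(ray(0,r["point"],z,c),4).tolist()) for r in env.mark_of("wrist",t)[:3]])
E
```

```text
2.6 [0.52819451 0.02255104 0.24967956] [[0.982, -0.19, 0.0], [-0.19, -0.982, 0.0], [0.0, -0.0, -1.0]] [-3.70716157e+00  1.99954289e+00  7.67227145e+01  9.22056035e-03
  1.01257761e+02  9.72621484e+01]
knob_grip [([321.0, 237.0], 0.74, [0.5276, 0.021, 0.13])]
speed_mark [([278.0, 222.0], 0.61, [0.5402, 0.0564, 0.0995])]
off_mark [([306.0, 264.0], 0.65, [0.4976, 0.0399, 0.0995])]
pad_top [([289.0, 98.0], 0.81, [0.633, 0.0227, 0.152])]
```

View pics/w1.png

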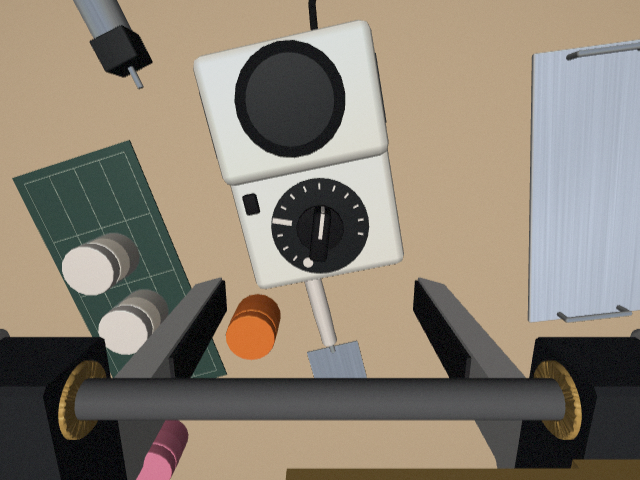

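```bash
python3 - <<'E'
from h import *
z=np.load("pics/w1c.npz"); c=(z["K"],z["R"],z["t"])
a=cv2.imread("pics/w1.png"); cv2.imwrite("pics/w1k.png",cv2.resize(a[165:285,250:390],(700,600),interpolation=cv2.INTER_CUBIC))
for n,uv,h in [("dial",(320.5,225),.0995),("mark",(282,221),.0995),("dot",(308,262),.0995),("pad",(290,99),.152)]: print(n,np.round(ray(0,uv,h,c),4))
E
```

```text
dial [0.5309 0.0206 0.0995]
mark [0.5408 0.0529 0.0995]
dot [0.4997 0.038  0.0995]
pad [0.6319 0.0222 0.152 ]
```

View pics/w1k.png

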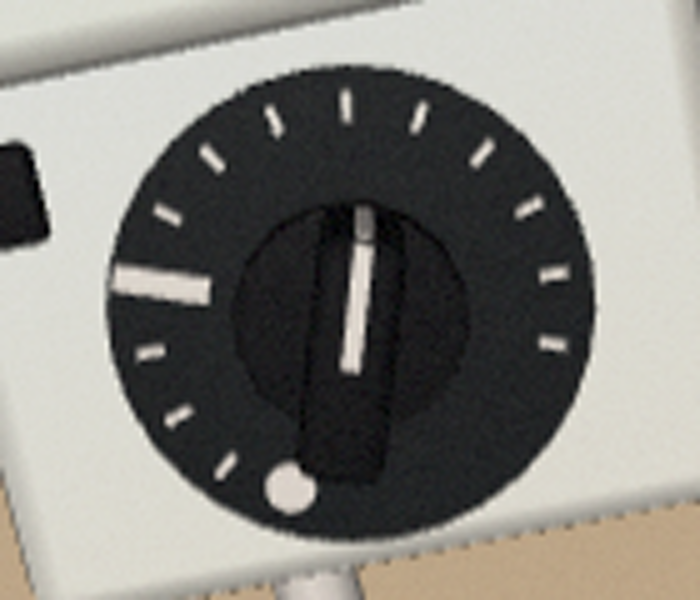

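```bash
python3 - <<'E'
from h import *
z=np.load("pics/w1c.npz"); c=(z["K"],z["R"],z["t"])
f=lambda u,v,h:ray(0,(250+u/5,165+v/5),h,c)[:2]
C=f(351.5,303,.0995);M=f(161,284,.0995);D=f(290,488,.0995);a=f(364,240,.1365);b=f(350,373,.1365);e=f(343,478,.1365);p=f(0,0,.1)
an=lambda v:np.degrees(np.arctan2(v[1],v[0]))
print("C",C,"M",an(M-C),np.linalg.norm(M-C),"D",an(D-C),np.linalg.norm(D-C),"bar",an(a-b),an(a-e),"len",np.linalg.norm(a-e),"barmid",(a+e)/2)
E
```

```text
C [0.5304077  0.02083431] M 73.19572605939629 0.03343337813278857 D 151.06176318880924 0.03577119481934967 bar -16.772969779984795 -15.820048126822195 len 0.03860228748058928 barmid [0.52937751 0.02080374]
```

The knob is at (320,226), bar yaw is about -16°, mark about 71° and dot about 151°. The next move aligns with the bar and goes down.

```bash
python3 - <<'E'
from h import *
plan([.529,.0207,.114],-16.3,5,0)
E
```

```text
t 2.85 yaw0 -10.5 dy -5.8 d [ 0.0017 -0.0034 -0.1354]
0 0.05 0.06 2.71 -0.001 0.001 0.02; 0 0.05 0.06 2.71 0 0 0.02; 0 0.05 0.06 2.71 0 0 0.02; 0 0.05 0.06 2.71 0 0 0.02; 0 0.05 0.06 2.71 0 0 0.02
```

Call:
drive_tool --motion "0 0.05 0.05 2.7 0 0 0.02; 0 0.05 0.05 2.7 0 0 0.02; 0 0.05 0.05 2.7 0 0 0.02; 0 0.05 0.05 2.7 0 0 0.02; 0 0.05 0.05 2.7 0 0 0.02"

```text
time_s: 3.35
ee_pos: [0.5289, 0.0221, 0.1138]
orientation: [[0.96, -0.279, 0.001], [-0.279, -0.96, 0.0], [0.0, -0.001, -1.0]]
wrist_force: [-0.3, -0.1, 0.2]
grip_width: 0.0574
```

Call:
drive_tool --motion "-1 0 0 0 0 0 0; -1 0 0 0 0 0 0; -1 0 0 0 0 0 0; -1 0 0 0 0 0 0; -1 0 0 0 0 0 0"

```text
time_s: 3.85
ee_pos: [0.5303, 0.0207, 0.1161]
orientation: [[0.96, -0.281, 0.003], [-0.281, -0.96, -0.0], [0.003, -0.001, -1.0]]
wrist_force: [1.3, -0.3, 0.5]
grip_width: 0.0174
```

Call:
drive_tool --motion "-1 0 0 0 0 0 0; -1 0 0 0 0 0 0; -1 0 0 0 0 0 -0.127; -1 0 0 0 0 0 -0.127; -1 0 0 0 0 0 -0.127"

```text
time_s: 4.35
ee_pos: [0.5307, 0.0223, 0.116]
orientation: [[0.995, 0.101, 0.003], [0.101, -0.995, 0.003], [0.004, -0.003, -1.0]]
wrist_force: [1.3, 5.4, 4.5]
grip_width: 0.0138
```

Call:
drive_tool --motion "-1 0 0 0 0 0 -0.127; -1 0 0 0 0 0 -0.127; -1 0 0 0 0 0 -0.127; -1 0 0 0 0 0 -0.127; -1 0 0 0 0 0 -0.127"

```text
time_s: 4.85
ee_pos: [0.5302, 0.0234, 0.116]
orientation: [[0.74, 0.672, 0.002], [0.672, -0.74, 0.005], [0.005, -0.002, -1.0]]
wrist_force: [-0.1, 8.0, 5.2]
grip_width: 0.0141
```

Call:
drive_tool --motion "-1 0 0 0 0 0 -0.127; -1 0 0 0 0 0 -0.127; -1 0 0 0 0 0 -0.127; -1 0 0 0 0 0 -0.127; -1 0 0 0 0 0 0"

```text
time_s: 5.35
ee_pos: [0.5295, 0.0238, 0.116]
orientation: [[0.322, 0.947, 0.001], [0.947, -0.322, 0.006], [0.006, -0.001, -1.0]]
wrist_force: [-2.0, 8.0, 5.5]
grip_width: 0.0135
```

Call:
drive_tool --motion "0 0 0 0 0 0 0; 0 0 0 0 0 0 0; 0 0 0 0 0 0 0; 0 0 0 -2 0 0 0; 0 0 0 -4 0 0 0"

```text
time_s: 5.85
ee_pos: [0.5268, 0.0202, 0.1706]
orientation: [[0.327, 0.945, -0.01], [0.945, -0.327, -0.0], [-0.003, -0.009, -1.0]]
wrist_force: [0.2, -0.5, 0.0]
grip_width: 0.0464
```

Call:
drive_tool --motion "0 0 0 -4 0 0 0; 0 0 0 -4 0 0 0; 0 0 0 0 0 0 0"

```text
time_s: 6.15
ee_pos: [0.5321, 0.0199, 0.2615]
orientation: [[0.327, 0.945, 0.012], [0.945, -0.327, -0.001], [0.003, 0.012, -1.0]]
wrist_force: [0.3, 0.3, 0.9]
grip_width: 0.0471
```

```bash
python3 - <<'E'
from h import *
s=env.sense(); print(s["time_s"],s["ee_pos"],np.round(s["orientation"],3).tolist())
c=cal("wrist"); im,d=env.get_image("wrist"); cv2.imwrite("pics/w2.png",im)
np.savez("pics/w2c.npz",K=c[0],R=c[1],t=c[2])
u,v=proj(0,[.529,.0205,.1],c).astype(int); print(u,v)
cv2.imwrite("pics/w2k.png",cv2.resize(im[v-60:v+60,u-70:u+70],(700,600),interpolation=cv2.INTER_CUBIC))
E
```

```text
6.15 [0.53214189 0.01990128 0.26151316] [[0.327, 0.945, 0.012], [0.945, -0.327, -0.001], [0.003, 0.012, -1.0]]
313 225
```

View pics/w2k.png

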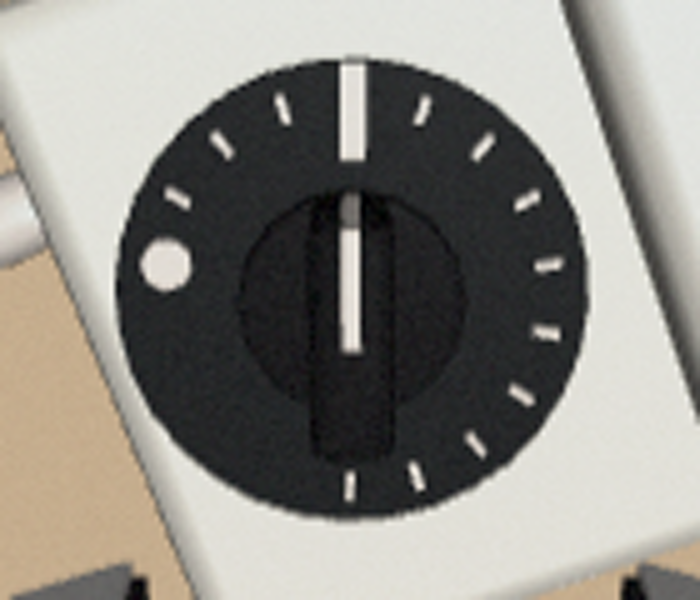

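The pointer lines up exactly with the long mark. Next, a close look at the jars.

```bash
python3 - <<'E'
from h import *
plan([.445,.249,.25],8.6,10,1)
E
```

```text
t 6.2 yaw0 70.9 dy -62.3 d [-0.0861  0.229  -0.0081]
1 1.88 -1.56 0.07 0.007 -0.002 0.109; 1 1.7 -1.76 0.08 0 0 0.109; 1 1.5 -1.93 0.08 0 0 0.109; 1 1.28 -2.08 0.08 0 0 0.109; 1 1.05 -2.21 0.08 0 0 0.109
1 0.8 -2.31 0.08 0 0 0.109; 1 0.55 -2.38 0.08 0 0 0.109; 1 0.29 -2.43 0.08 0 0 0.109; 1 0.02 -2.45 0.08 0 0 0.109; 1 -0.25 -2.43 0.08 0 0 0.109
```

Call:
drive_tool --motion "1 1.9 -1.55 0.05 0 0 0.109; 1 1.7 -1.75 0.05 0 0 0.109; 1 1.5 -1.95 0.05 0 0 0.109; 1 1.3 -2.1 0.05 0 0 0.109; 1 1.05 -2.2 0.05 0 0 0.109"

```text
time_s: 6.7
ee_pos: [0.4853, 0.1358, 0.2495]
orientation: [[0.772, 0.635, -0.004], [0.635, -0.772, -0.001], [-0.004, -0.002, -1.0]]
wrist_force: [0.6, 0.7, 0.6]
grip_width: 0.0833
```

Call:
drive_tool --motion "1 0.8 -2.3 0.05 0 0 0.109; 1 0.55 -2.4 0.05 0 0 0.109; 1 0.3 -2.4 0.05 0 0 0.109; 1 0 -2.45 0.05 0 0 0.109; 1 -0.25 -2.45 0.05 0 0 0.109"

```text
time_s: 7.2
ee_pos: [0.4425, 0.2501, 0.247]
orientation: [[0.99, 0.143, -0.004], [0.143, -0.99, -0.002], [-0.004, 0.001, -1.0]]
wrist_force: [-0.3, -0.5, 0.4]
grip_width: 0.0939
```

Call:
drive_tool --motion "1 0 0 0 0 0 0; 1 0 0 0 0 0 0"

```text
time_s: 7.4
ee_pos: [0.4431, 0.2494, 0.2478]
orientation: [[0.989, 0.151, -0.002], [0.151, -0.989, -0.002], [-0.003, 0.002, -1.0]]
wrist_force: [-0.1, -0.5, -0.8]
grip_width: 0.0941
```

```bash
cat >> h.py <<'E'
def lids(im,c,z=.062):
    hsv=cv2.cvtColor(im,cv2.COLOR_BGR2HSV); m=cv2.inRange(hsv,(0,0,175),(179,60,255)); m=cv2.morphologyEx(m,cv2.MORPH_OPEN,np.ones((5,5)))
    for k in cv2.findContours(m,cv2.RETR_EXTERNAL,cv2.CHAIN_APPROX_NONE)[0]:
        if cv2.contourArea(k)<600: continue
        P=np.array([ray(0,q[0],z,c)[:2] for q in k],np.float32); (x,y),r=cv2.minEnclosingCircle(P)
        print("blob px",np.round(k[:,0].mean(0)),"circle",round(x,4),round(y,4),"r",round(r,4),"centroid",np.round((P.min(0)+P.max(0))/2,4))
E
python3 - <<'E'
from h import *
s=env.sense(); print(s["time_s"],s["ee_pos"],np.round(s["orientation"],3).tolist(),s["joint_pos"])
c=cal("wrist"); im,d=env.get_image("wrist"); cv2.imwrite("pics/w3.png",im)
lids(im,c)
print([(np.round(r["point"]).tolist(),round(r["confidence"],2),np.round(ray(0,r["point"],.032,c),4).tolist()) for r in env.mark_of("wrist","jar1_center")[:5]])
E
```

```text
7.4 [0.44307694 0.24937652 0.2477551 ] [[0.989, 0.151, -0.002], [0.151, -0.989, -0.002], [-0.003, 0.002, -1.0]] [ 2.30184888e+01 -4.42425591e-01  7.94103675e+01 -5.57560372e-02
  1.01204402e+02  1.04350726e+02]
blob px [497. 260.] circle 0.4272 0.0665 r 0.044 centroid [0.4272 0.0685]
blob px [319. 213.] circle 0.4485 0.2493 r 0.0257 centroid [0.4484 0.2494]
blob px [111. 160.] circle 0.4697 0.4458 r 0.0187 centroid [0.4696 0.4485]
blob px [317. 134.] circle 0.5205 0.2622 r 0.0259 centroid [0.5204 0.2621]
blob px [562. 144.] circle 0.5393 0.0307 r 0.0697 centroid [0.5375 0.0247]
blob px [613.  45.] circle 0.6332 0.0165 r 0.0428 centroid [0.635  0.0168]
[]
```

View pics/w3.png

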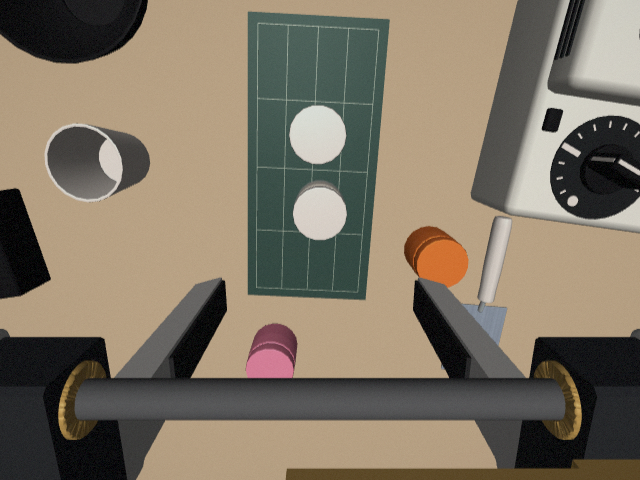

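Lids at (320,213) and (317,134); the rest of the mat is empty, so there are two jars. Grasping the near one.

```bash
python3 - <<'E'
from h import *
plan([.4485,.2493,.016],8.6,8,1)
E
```

```text
t 7.5 yaw0 8.5 dy 0.1 d [ 0.0049  0.0004 -0.2325]
1 0.07 0 2.91 0.001 0.001 -0; 1 0.06 0 2.91 0 0 -0; 1 0.06 0 2.91 0 0 -0; 1 0.06 0 2.91 0 0 -0; 1 0.06 0 2.91 0 0 -0
1 0.06 0 2.91 0 0 -0; 1 0.06 0 2.91 0 0 -0; 1 0.06 0 2.91 0 0 -0
```

Call:
drive_tool --motion "1 0.07 0 2.9 0 0 0; 1 0.07 0 2.9 0 0 0; 1 0.07 0 2.9 0 0 0; 1 0.06 0 2.9 0 0 0; 1 0.06 0 2.9 0 0 0"

```text
time_s: 8.0
ee_pos: [0.4472, 0.2491, 0.1032]
orientation: [[0.989, 0.147, 0.0], [0.147, -0.989, -0.0], [0.0, 0.0, -1.0]]
wrist_force: [1.2, 0.2, 0.3]
grip_width: 0.0942
```

Call:
drive_tool --motion "1 0.06 0 2.9 0 0 0; 1 0.06 0 2.9 0 0 0; 1 0.06 0 2.9 0 0 0; 1 0 0 0 0 0 0; -1 0 0 0 0 0 0"

```text
time_s: 8.5
ee_pos: [0.4487, 0.2498, 0.0175]
orientation: [[0.989, 0.147, -0.001], [0.147, -0.989, -0.001], [-0.001, 0.0, -1.0]]
wrist_force: [-0.2, 0.4, -0.1]
grip_width: 0.0892
```

Call:
drive_tool --motion "-1 0 0 0 0 0 0; -1 0 0 0 0 0 0; -1 0 0 0 0 0 0; -1 0 0 0 0 0 0; -1 0 0 0 0 0 0"

```text
time_s: 9.0
ee_pos: [0.449, 0.2508, 0.0182]
orientation: [[0.989, 0.149, 0.001], [0.149, -0.989, 0.0], [0.001, 0.0, -1.0]]
wrist_force: [-0.8, -0.3, 2.7]
grip_width: 0.0536
```

Call:
drive_tool --motion "-1 0 0 0 0 0 0; -1 0 0 0 0 0 0; -1 0 0 -1 0 0 0; -1 0 0 -2 0 0 0; -1 0 0 0 0 0 0"

```text
time_s: 9.5
ee_pos: [0.4503, 0.2516, 0.05]
orientation: [[0.989, 0.148, 0.005], [0.148, -0.989, 0.002], [0.005, -0.002, -1.0]]
wrist_force: [0.8, 1.0, -1.2]
grip_width: 0.0535
```

```bash
python3 - <<'E'
from h import *
plan([.4503,.2516,.215],8.5,5,-1)
plan([.6312+.4503-.4503,.0233,.05],8.5,10,-1)
E
```

```text
t 9.5 yaw0 8.5 dy -0.0 d [ 0.    -0.     0.165]
-1 0.02 -0 -3.3 -0.002 -0.005 0; -1 0 0 -3.3 0 0 0; -1 0 0 -3.3 0 0 0; -1 0 0 -3.3 0 0 0; -1 0 0 -3.3 0 0 0
t 9.5 yaw0 8.5 dy -0.0 d [ 0.1809 -0.2283  0.    ]
-1 1.45 2.53 0 -0.002 -0.005 0; -1 1.45 2.53 -0 0 0 0; -1 1.45 2.53 -0 0 0 0; -1 1.45 2.53 -0 0 0 0; -1 1.45 2.53 -0 0 0 0
-1 1.45 2.53 -0 0 0 0; -1 1.45 2.53 -0 0 0 0; -1 1.45 2.53 -0 0 0 0; -1 1.45 2.53 -0 0 0 0; -1 1.45 2.53 -0 0 0 0
```

Call:
drive_tool --motion "-1 0 0 -3.3 0 0 0; -1 0 0 -3.3 0 0 0; -1 0 0 -3.3 0 0 0; -1 0 0 -3.3 0 0 0; -1 0 0 -3.3 0 0 0"

```text
time_s: 10.0
ee_pos: [0.4481, 0.2506, 0.2127]
orientation: [[0.989, 0.148, -0.001], [0.148, -0.989, -0.0], [-0.001, 0.0, -1.0]]
wrist_force: [0.8, 0.2, -2.0]
grip_width: 0.0534
```

Call:
drive_tool --motion "-1 1.45 2.53 0 0 0 0; -1 1.45 2.53 0 0 0 0; -1 1.45 2.53 0 0 0 0; -1 1.45 2.53 0 0 0 0; -1 1.45 2.53 0 0 0 0"

```text
time_s: 10.5
ee_pos: [0.5393, 0.1355, 0.2113]
orientation: [[0.989, 0.148, -0.002], [0.148, -0.989, 0.0], [-0.002, -0.0, -1.0]]
wrist_force: [0.3, -1.3, -1.7]
grip_width: 0.0537
```

Call:
drive_tool --motion "-1 1.45 2.53 0 0 0 0; -1 1.45 2.53 0 0 0 0; -1 1.45 2.53 0 0 0 0; -1 1.45 2.53 0 0 0 0; -1 1.45 2.53 0 0 0 0"

```text
time_s: 11.0
ee_pos: [0.6298, 0.0211, 0.211]
orientation: [[0.989, 0.148, -0.002], [0.148, -0.989, 0.001], [-0.002, -0.001, -1.0]]
wrist_force: [-0.7, 0.5, -1.2]
grip_width: 0.0536
```

Call:
drive_tool --motion "-1 0 0 0 0 0 0; -1 0 0 0 0 0 0"

```text
time_s: 11.2
ee_pos: [0.6292, 0.0218, 0.2109]
orientation: [[0.989, 0.147, -0.003], [0.147, -0.989, 0.001], [-0.003, -0.001, -1.0]]
wrist_force: [0.2, 0.3, -1.1]
grip_width: 0.0535
```

```bash
python3 - <<'E'
from h import *
for _ in range(2):
    s=env.sense(); print(s["time_s"],s["ee_pos"],np.round(s["orientation"],3).tolist(),s["wrist_force"]); c=cal("wrist"); im,d=env.get_image("wrist")
cv2.imwrite("pics/w4.png",im)
im,d=env.get_image("top"); cv2.imwrite("pics/top4.png",im)
print(proj(0,[.6312,.0233,.152],c))
E
```

```text
11.2 [0.62916851 0.02178017 0.2108564 ] [[0.989, 0.147, -0.003], [0.147, -0.989, 0.001], [-0.003, -0.001, -1.0]] [ 0.18870962  0.32515536 -1.05018939]
11.25 [0.62894507 0.02243849 0.21138903] [[0.989, 0.148, -0.002], [0.148, -0.989, 0.001], [-0.002, -0.001, -1.0]] [ 0.71441966  0.75845597 -1.40636948]
[317.67066832 255.98078522]
```

View pics/w4.png

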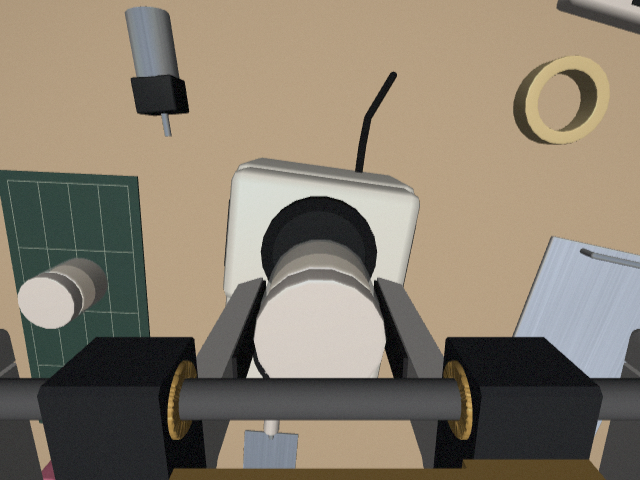

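The pad is centred at (319,255), where my estimate projects. Going down.

Call:
drive_tool --motion "-1 0.25 0 1.2 0 0 0; -1 0 0 1.2 0 0 0; -1 0 0 1.2 0 0 0; -1 0 0 0.4 0 0 0; -1 0 0 0.2 0 0 0"

```text
time_s: 11.85
ee_pos: [0.6313, 0.0225, 0.1689]
orientation: [[0.989, 0.148, -0.002], [0.148, -0.989, 0.0], [-0.002, -0.001, -1.0]]
wrist_force: [-0.2, -0.6, -1.6]
grip_width: 0.0533
```

Call:
drive_tool --motion "-1 0 0 0.2 0 0 0; -1 0 0 0.2 0 0 0; -1 0 0 0.2 0 0 0; -1 0 0 0 0 0 0"

```text
time_s: 12.25
ee_pos: [0.6321, 0.0224, 0.1661]
orientation: [[0.989, 0.148, 0.002], [0.148, -0.989, 0.0], [0.002, 0.0, -1.0]]
wrist_force: [-2.7, 0.5, 4.4]
grip_width: 0.0535
```

Call:
drive_tool --motion "-1 0 0 0.2 0 0 0; -1 0 0 0.2 0 0 0; -1 0 0 0.2 0 0 0; -1 0 0 0.2 0 0 0; -1 0 0 0 0 0 0"

```text
time_s: 12.75
ee_pos: [0.6323, 0.0224, 0.1622]
orientation: [[0.989, 0.148, 0.005], [0.148, -0.989, -0.0], [0.005, 0.001, -1.0]]
wrist_force: [-6.7, 0.4, 15.8]
grip_width: 0.0535
```

Call:
drive_tool --motion "-1 0 0 0.2 0 0 0; -1 0 0 0.2 0 0 0; -1 0 0 0 0 0 0"

```text
time_s: 13.05
ee_pos: [0.6325, 0.0224, 0.1621]
orientation: [[0.989, 0.148, 0.008], [0.148, -0.989, -0.0], [0.008, 0.002, -1.0]]
wrist_force: [-10.8, -0.2, 26.1]
grip_width: 0.0538
```

Call:
drive_tool --motion "-1 0 0 0 0 0 0; -1 0 0 0 0 0 0; -1 0 0 0 0 0 0; -1 0 0 0 0 0 0; -1 0 0 0 0 0 0"

```text
time_s: 13.55
ee_pos: [0.6324, 0.0224, 0.162]
orientation: [[0.989, 0.148, 0.008], [0.148, -0.989, -0.0], [0.008, 0.002, -1.0]]
wrist_force: [-11.4, 1.5, 26.1]
grip_width: 0.0532
```

Call:
drive_tool --motion "-1 0 0 0 0 0 0; -1 0 0 0 0 0 0; -1 0 0 0 0 0 0; -1 0 0 0 0 0 0; -1 0 0 0 0 0 0"

```text
time_s: 14.05
ee_pos: [0.6325, 0.0224, 0.1621]
orientation: [[0.989, 0.148, 0.008], [0.148, -0.989, -0.0], [0.008, 0.002, -1.0]]
wrist_force: [-11.3, 0.4, 26.3]
grip_width: 0.0536
```

Call:
drive_tool --motion "-1 0 0 0 0 0 0; -1 0 0 0 0 0 0; -1 0 0 0 0 0 0; -1 0 0 0 0 0 0; -1 0 0 0 0 0 0"

```text
time_s: 14.55
ee_pos: [0.6324, 0.0224, 0.1621]
orientation: [[0.989, 0.148, 0.008], [0.148, -0.989, -0.0], [0.008, 0.002, -1.0]]
wrist_force: [-11.5, 0.3, 26.4]
grip_width: 0.0533
```

Call:
drive_tool --motion "-1 0 0 0 0 0 0; -1 0 0 0 0 0 0; -1 0 0 0 0 0 0; -1 0 0 0 0 0 0; -1 0 0 0 0 0 0"

```text
time_s: 15.05
ee_pos: [0.6324, 0.0224, 0.1621]
orientation: [[0.989, 0.148, 0.008], [0.148, -0.989, -0.001], [0.008, 0.002, -1.0]]
wrist_force: [-10.7, 0.4, 26.5]
grip_width: 0.0533
```

Call:
drive_tool --motion "-1 0 0 0 0 0 0; -1 0 0 0 0 0 0; -1 0 0 0 0 0 0; -1 0 0 0 0 0 0; -1 0 0 0 0 0 0"

```text
time_s: 15.55
ee_pos: [0.6324, 0.0224, 0.1621]
orientation: [[0.989, 0.148, 0.008], [0.148, -0.989, -0.0], [0.008, 0.002, -1.0]]
wrist_force: [-11.0, 1.5, 26.2]
grip_width: 0.0539
```

Call:
drive_tool --motion "-1 0 0 0 0 0 0; -1 0 0 -0.5 0 0 0; -1 0 0 -1.5 0 0 0; -1 0 0 -3 0 0 0; -1 0 0 -1.5 0 0 0"

```text
time_s: 16.05
ee_pos: [0.633, 0.0223, 0.2197]
orientation: [[0.989, 0.148, 0.004], [0.148, -0.989, -0.0], [0.004, 0.001, -1.0]]
wrist_force: [-0.2, -0.1, -1.4]
grip_width: 0.0537
```

```bash
python3 - <<'E'
from h import *
d={}
im,_=env.get_image("wrist"); cv2.imwrite("pics/w5.png",im)
im,_=env.get_image("top"); cv2.imwrite("pics/top5.png",im)
for n in ["carrier_top","jar2_center"]:
  for r in env.mark_of("top",n): print(n,r, ray("top",r["point"],.006 if n[0]=='c' else .032))
f=lambda u,v:(130+u/2,130+v/2)
for uv in [(536,153),(641,157),(645,383),(534,381)]: print(np.round(ray("top",f(*uv),.006),4))
g=[.44,-.283,.2]
plan([.6325,-.15,.225],8.5,5,-1)
E
```

```text
carrier_top {'point': [425.1, 265.1], 'confidence': 0.78} [ 0.48065237 -0.28021258  0.006     ]
jar2_center {'point': [202.7, 353.4], 'confidence': 0.61} [0.27555377 0.27973083 0.032     ]
jar2_center {'point': [304.3, 183.6], 'confidence': 0.55} [0.69992312 0.02350552 0.032     ]
jar2_center {'point': [378.1, 166.9], 'confidence': 0.41} [ 0.739955   -0.17061245  0.032     ]
[ 0.6383 -0.2204  0.006 ]
[ 0.6288 -0.3576  0.006 ]
[ 0.3359 -0.3384  0.006 ]
[ 0.3424 -0.1998  0.006 ]
t 16.25 yaw0 8.5 dy -0.0 d [ 0.0005 -0.1724  0.0084]
-1 -0.5 3.41 -0.17 -0 0.001 0; -1 -0.5 3.41 -0.17 0 0 0; -1 -0.5 3.41 -0.17 0 0 0; -1 -0.5 3.41 -0.17 0 0 0; -1 -0.5 3.41 -0.17 0 0 0
```

```bash
python3 - <<'E'
from h import *
plan([.437,-.275,.215],-4,10,-1)
E
```

```text
t 16.25 yaw0 8.5 dy -12.5 d [-0.195  -0.2974 -0.0016]
-1 -2.37 2.65 0.02 -0 0.001 0.022; -1 -2.31 2.7 0.02 0 0 0.022; -1 -2.25 2.75 0.02 0 0 0.022; -1 -2.19 2.8 0.02 0 0 0.022; -1 -2.13 2.85 0.02 0 0 0.022
-1 -2.07 2.89 0.02 0 0 0.022; -1 -2 2.94 0.02 0 0 0.022; -1 -1.94 2.98 0.02 0 0 0.022; -1 -1.87 3.02 0.02 0 0 0.022; -1 -1.8 3.06 0.02 0 0 0.022
```

Carrier middle is about (0.487, -0.279), yaw about -4.5°.

Call:
drive_tool --motion "-1 -2.35 2.65 0 0 0 0.022; -1 -2.3 2.7 0 0 0 0.022; -1 -2.25 2.75 0 0 0 0.022; -1 -2.2 2.8 0 0 0 0.022; -1 -2.15 2.85 0 0 0 0.022"

```text
time_s: 16.75
ee_pos: [0.5327, -0.1269, 0.2149]
orientation: [[0.999, 0.038, -0.004], [0.038, -0.999, 0.001], [-0.004, -0.001, -1.0]]
wrist_force: [-0.4, 0.2, -1.6]
grip_width: 0.0538
```

Call:
drive_tool --motion "-1 -2.05 2.9 0 0 0 0.022; -1 -2 2.95 0 0 0 0.022; -1 -1.95 3 0 0 0 0.022; -1 -1.85 3 0 0 0 0.022; -1 -1.8 3.05 0 0 0 0.022"

```text
time_s: 17.25
ee_pos: [0.4355, -0.2753, 0.215]
orientation: [[0.997, -0.072, -0.003], [-0.072, -0.997, 0.002], [-0.003, -0.002, -1.0]]
wrist_force: [0.7, -0.4, -1.8]
grip_width: 0.0535
```

Call:
drive_tool --motion "-1 0 0 3 0 0 0; -1 0 0 4 0 0 0; -1 0 0 4 0 0 0; -1 0 0 4 0 0 0; -1 0 0 2 0 0 0"

```text
time_s: 17.75
ee_pos: [0.4335, -0.2721, 0.0409]
orientation: [[0.997, -0.071, -0.008], [-0.071, -0.997, 0.007], [-0.009, -0.006, -1.0]]
wrist_force: [-0.1, -0.1, -1.6]
grip_width: 0.0536
```

Call:
drive_tool --motion "-1 0 0 0 0 0 0; -1 0 0 0 0 0 0"

```text
time_s: 17.95
ee_pos: [0.4365, -0.2743, 0.0465]
orientation: [[0.997, -0.071, -0.002], [-0.071, -0.997, 0.001], [-0.002, -0.001, -1.0]]
wrist_force: [0.7, -0.4, -1.4]
grip_width: 0.0533
```

Call:
drive_tool --motion "-1 0 0 1.2 0 0 0; -1 0 0 0.8 0 0 0; -1 0 0 0.2 0 0 0; -1 0 0 0.15 0 0 0; -1 0 0 0.1 0 0 0"

```text
time_s: 18.45
ee_pos: [0.4373, -0.2749, 0.0232]
orientation: [[0.997, -0.071, 0.001], [-0.071, -0.997, -0.0], [0.001, 0.0, -1.0]]
wrist_force: [0.3, 0.4, -1.2]
grip_width: 0.0535
```

Call:
drive_tool --motion "-1 0 0 0 0 0 0; -1 0 0 0 0 0 0"

```text
time_s: 18.65
ee_pos: [0.4373, -0.2749, 0.0233]
orientation: [[0.997, -0.071, 0.001], [-0.071, -0.997, -0.0], [0.001, 0.0, -1.0]]
wrist_force: [0.4, -0.3, -1.8]
grip_width: 0.0534
```

Call:
drive_tool --motion "-1 0 0 0.1 0 0 0; -1 0 0 0.1 0 0 0; -1 0 0 0 0 0 0"

```text
time_s: 18.95
ee_pos: [0.4374, -0.275, 0.0222]
orientation: [[0.997, -0.071, 0.001], [-0.071, -0.997, -0.001], [0.001, 0.0, -1.0]]
wrist_force: [-1.7, 1.3, 4.9]
grip_width: 0.0535
```

Call:
drive_tool --motion "1 0 0 0 0 0 0; 1 0 0 0 0 0 0; 1 0 0 0 0 0 0; 1 0 0 0 0 0 0; 1 0 0 0 0 0 0"

```text
time_s: 19.45
ee_pos: [0.437, -0.2747, 0.0208]
orientation: [[0.997, -0.071, -0.0], [-0.071, -0.997, 0.0], [-0.0, -0.0, -1.0]]
wrist_force: [0.3, 0.8, -0.4]
grip_width: 0.0899
```

Call:
drive_tool --motion "1 0 0 -2 0 0 0; 1 0 0 -4.5 0 0 0; 1 0 0 -4.5 0 0 0; 1 0 0 -4.5 0 0 0; 1 0 0 -4.5 0 0 0"

```text
time_s: 19.95
ee_pos: [0.4369, -0.2746, 0.2227]
orientation: [[0.997, -0.071, 0.0], [-0.071, -0.997, 0.0], [0.0, -0.0, -1.0]]
wrist_force: [0.2, 0.3, -0.6]
grip_width: 0.0938
```

```bash
python3 - <<'E'
from h import *
im,_=env.get_image("top"); cv2.imwrite("pics/top6.png",im)
for r in env.mark_of("top","jar2_center"): print(np.round(r["point"]),round(r["confidence"],2), ray("top",r["point"],.032))
c=cal("wrist"); im,d=env.get_image("wrist"); lids(im,c,.066); cv2.imwrite("pics/w6.png",im)
a=cv2.imread("pics/top6.png")[130:380,130:530]; b=cv2.resize(im,(400,300)); cv2.imwrite("pics/c6.png",cv2.resize(np.vstack([a,b]),(560,770))[:600] if 0 else np.vstack([a,b]))
plan([.5205-.02,.2622,.25],8.6,16,1)
E
```

```text
[200. 354.] 0.93 [0.27553169 0.28724976 0.032     ]
[268. 293.] 0.88 [0.41751226 0.12115142 0.032     ]
[430. 279.] 0.44 [ 0.4420122 -0.2837383  0.032    ]
[217. 270.] 0.26 [0.4780053  0.24813331 0.032     ]
[506. 300.] 0.2 [ 0.3820502  -0.46836956  0.032     ]
blob px [311. 257.] circle 0.4158 -0.2665 r 0.048 centroid [ 0.417  -0.2691]
blob px [261. 236.] circle 0.4332 -0.2256 r 0.0622 centroid [ 0.4332 -0.2251]
blob px [356. 205.] circle 0.4532 -0.3169 r 0.0371 centroid [ 0.4533 -0.3131]
blob px [  7. 166.] circle 0.5166 -0.0081 r 0.0333 centroid [ 0.5166 -0.0079]
t 20.1 yaw0 -4.1 dy 12.7 d [0.0617 0.5383 0.0245]
1 0.15 -3.38 -0.17 0.005 -0.007 -0.014; 1 0.19 -3.38 -0.15 0 0 -0.014; 1 0.24 -3.38 -0.15 0 0 -0.014; 1 0.29 -3.37 -0.15 0 0 -0.014; 1 0.33 -3.37 -0.15 0 0 -0.014
1 0.38 -3.36 -0.15 0 0 -0.014; 1 0.43 -3.36 -0.15 0 0 -0.014; 1 0.47 -3.35 -0.15 0 0 -0.014; 1 0.52 -3.35 -0.15 0 0 -0.014; 1 0.56 -3.34 -0.15 0 0 -0.014
1 0.61 -3.33 -0.15 0 0 -0.014; 1 0.66 -3.32 -0.15 0 0 -0.014; 1 0.7 -3.31 -0.15 0 0 -0.014; 1 0.75 -3.3 -0.15 0 0 -0.014; 1 0.79 -3.29 -0.15 0 0 -0.014
1 0.84 -3.28 -0.15 0 0 -0.014
```

View pics/c6.png

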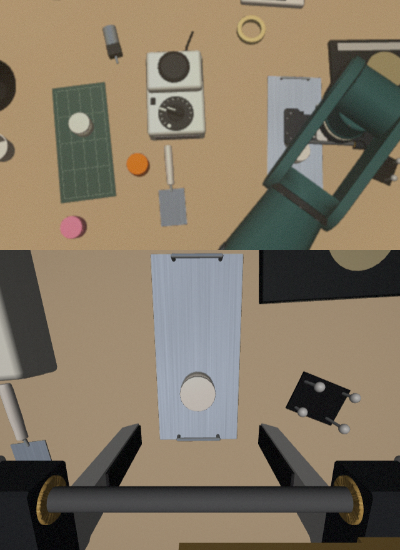

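Jar 1 stands upright on the plate (wrist tile 197,392) and jar 2 is where it was. Going back to it.

Call:
drive_tool --motion "1 0.15 -3.4 -0.15 0 0 -0.014; 1 0.2 -3.4 -0.15 0 0 -0.014; 1 0.25 -3.4 -0.15 0 0 -0.014; 1 0.3 -3.35 -0.15 0 0 -0.014; 1 0.35 -3.35 -0.15 0 0 -0.014"

```text
time_s: 20.6
ee_pos: [0.4561, -0.1049, 0.2263]
orientation: [[1.0, -0.001, -0.003], [-0.001, -1.0, 0.001], [-0.003, -0.001, -1.0]]
wrist_force: [-0.2, -0.8, 0.3]
grip_width: 0.0941
```

Call:
drive_tool --motion "1 0.4 -3.35 -0.15 0 0 -0.014; 1 0.45 -3.35 -0.15 0 0 -0.014; 1 0.45 -3.35 -0.15 0 0 -0.014; 1 0.5 -3.35 -0.15 0 0 -0.014; 1 0.55 -3.35 -0.15 0 0 -0.014"

```text
time_s: 21.1
ee_pos: [0.475, 0.063, 0.2339]
orientation: [[0.998, 0.069, -0.003], [0.069, -0.998, -0.0], [-0.003, -0.0, -1.0]]
wrist_force: [0.8, -1.0, 0.1]
grip_width: 0.0938
```

Call:
drive_tool --motion "1 0.6 -3.35 -0.15 0 0 -0.014; 1 0.65 -3.3 -0.15 0 0 -0.014; 1 0.7 -3.3 -0.15 0 0 -0.014; 1 0.75 -3.3 -0.15 0 0 -0.014; 1 0.8 -3.3 -0.15 0 0 -0.014"

```text
time_s: 21.6
ee_pos: [0.494, 0.231, 0.2412]
orientation: [[0.99, 0.139, -0.003], [0.139, -0.99, -0.001], [-0.004, 0.001, -1.0]]
wrist_force: [0.8, -1.1, 0.6]
grip_width: 0.0942
```

Call:
drive_tool --motion "1 0.85 -3.3 -0.15 0 0 -0.014; 1 0 0 0 0 0 0; 1 0 0 0 0 0 0"

```text
time_s: 21.9
ee_pos: [0.4979, 0.2637, 0.2428]
orientation: [[0.988, 0.153, -0.003], [0.153, -0.988, -0.002], [-0.004, 0.001, -1.0]]
wrist_force: [0.9, -0.2, 0.3]
grip_width: 0.0938
```

```bash
cat >> h.py <<'E'
E
python3 - <<'E'
from h import *
s=env.sense(); print(s["time_s"],s["ee_pos"])
c=cal("wrist"); im,d=env.get_image("wrist"); cv2.imwrite("pics/w7.png",im); lids(im,c)
plan([.5205,.2622,.018],8.6,8,1)
E
```

```text
21.9 [0.49785627 0.26372851 0.2427918 ]
blob px [498. 304.] circle 0.4379 0.0718 r 0.0354 centroid [0.4379 0.071 ]
blob px [324. 196.] circle 0.5206 0.2621 r 0.0259 centroid [0.5206 0.2621]
blob px [563. 173.] circle 0.5799 0.0403 r 0.11 centroid [0.5794 0.0219]
blob px [615. 107.] circle 0.6423 0.0109 r 0.0626 centroid [0.6427 0.0116]
t 21.95 yaw0 8.8 dy -0.2 d [ 0.0224 -0.0008 -0.2253]
1 0.28 0.05 2.82 0.001 0.003 0; 1 0.28 0.05 2.82 0 0 0; 1 0.28 0.05 2.82 0 0 0; 1 0.28 0.05 2.82 0 0 0; 1 0.28 0.05 2.82 0 0 0
1 0.28 0.05 2.82 0 0 0; 1 0.28 0.05 2.82 0 0 0; 1 0.28 0.05 2.82 0 0 0
```

Call:
drive_tool --motion "1 0.6 0.1 2.8 0 0 0; 1 0.6 0.1 2.8 0 0 0; 1 0.6 0.1 2.8 0 0 0; 1 0.4 0.1 2.8 0 0 0; 1 0 0 2.8 0 0 0"

```text
time_s: 22.45
ee_pos: [0.5212, 0.2611, 0.1035]
orientation: [[0.989, 0.15, -0.0], [0.15, -0.989, -0.001], [-0.0, 0.001, -1.0]]
wrist_force: [-0.1, 0.4, -0.4]
grip_width: 0.0941
```

Call:
drive_tool --motion "1 0 0 2.8 0 0 0; 1 0 0 2.8 0 0 0; 1 0 0 2.8 0 0 0; 1 0 0 0 0 0 0; -1 0 0 0 0 0 0"

```text
time_s: 22.95
ee_pos: [0.5207, 0.2619, 0.0209]
orientation: [[0.989, 0.151, -0.001], [0.151, -0.989, -0.001], [-0.001, 0.0, -1.0]]
wrist_force: [0.0, 0.2, -0.1]
grip_width: 0.0891
```

Call:
drive_tool --motion "-1 0 0 0 0 0 0; -1 0 0 0 0 0 0; -1 0 0 0 0 0 0; -1 0 0 0 0 0 0; -1 0 0 0 0 0 0"

```text
time_s: 23.45
ee_pos: [0.5213, 0.2632, 0.0217]
orientation: [[0.988, 0.152, 0.001], [0.152, -0.988, 0.0], [0.001, -0.0, -1.0]]
wrist_force: [0.3, -0.8, 1.8]
grip_width: 0.0537
```

Call:
drive_tool --motion "-1 0 0 0 0 0 0; -1 0 0 0 0 0 0; -1 0 0 0 0 0 0; -1 0 0 -2 0 0 0; -1 0 0 0 0 0 0"

```text
time_s: 23.95
ee_pos: [0.5222, 0.2636, 0.0425]
orientation: [[0.988, 0.152, 0.003], [0.152, -0.988, 0.002], [0.004, -0.001, -1.0]]
wrist_force: [1.3, -0.2, -1.6]
grip_width: 0.0535
```

Call:
drive_tool --motion "-1 0 0 -3.6 0 0 0; -1 0 0 -3.6 0 0 0; -1 0 0 -3.6 0 0 0; -1 0 0 -3.6 0 0 0; -1 0 0 -3.6 0 0 0"

```text
time_s: 24.45
ee_pos: [0.5205, 0.263, 0.2207]
orientation: [[0.988, 0.152, -0.002], [0.152, -0.988, -0.001], [-0.002, 0.0, -1.0]]
wrist_force: [0.9, -0.2, -1.1]
grip_width: 0.0532
```

```bash
python3 - <<'E'
from h import *
plan([.6312,.0226,.215],8.5,8,-1)
E
```

```text
t 24.45 yaw0 8.8 dy -0.3 d [ 0.1107 -0.2404 -0.0057]
-1 0.91 3.18 0.07 0 0.002 0.001; -1 0.91 3.18 0.07 0 0 0.001; -1 0.91 3.18 0.07 0 0 0.001; -1 0.92 3.18 0.07 0 0 0.001; -1 0.92 3.18 0.07 0 0 0.001
-1 0.92 3.18 0.07 0 0 0.001; -1 0.92 3.18 0.07 0 0 0.001; -1 0.92 3.18 0.07 0 0 0.001
```

Call:
drive_tool --motion "-1 0.92 3.18 0 0 0 0; -1 0.92 3.18 0 0 0 0; -1 0.92 3.18 0 0 0 0; -1 0.92 3.18 0 0 0 0; -1 0.92 3.18 0 0 0 0"

```text
time_s: 24.95
ee_pos: [0.5908, 0.1118, 0.2191]
orientation: [[0.988, 0.152, -0.002], [0.152, -0.988, 0.0], [-0.002, -0.0, -1.0]]
wrist_force: [0.6, 1.4, -1.7]
grip_width: 0.0536
```

Call:
drive_tool --motion "-1 0.92 3.18 0 0 0 0; -1 0.92 3.18 0 0 0 0; -1 0.92 3.18 0 0 0 0; -1 0 0 0 0 0 0; -1 0 0 0 0 0 0"

```text
time_s: 25.45
ee_pos: [0.6322, 0.0224, 0.219]
orientation: [[0.989, 0.151, -0.003], [0.151, -0.989, 0.001], [-0.003, -0.001, -1.0]]
wrist_force: [0.4, -0.4, -1.1]
grip_width: 0.0534
```

Call:
drive_tool --motion "-1 0 0 1.5 0 0 0; -1 0 0 1.5 0 0 0; -1 0 0 0.8 0 0 0; -1 0 0 0 0 0 0; -1 0 0 0 0 0 0"

```text
time_s: 25.95
ee_pos: [0.6321, 0.0233, 0.1825]
orientation: [[0.988, 0.153, -0.001], [0.153, -0.988, 0.0], [-0.001, -0.0, -1.0]]
wrist_force: [0.3, -0.1, -0.6]
grip_width: 0.054
```

Call:
drive_tool --motion "-1 0 0 0.9 0 0 0; -1 0 0 0.4 0 0 0; -1 0 0 0.4 0 0 0; -1 0 0 0.4 0 0 0; -1 0 0 0.4 0 0 0"

```text
time_s: 26.45
ee_pos: [0.6331, 0.023, 0.1656]
orientation: [[0.988, 0.152, 0.007], [0.152, -0.988, 0.0], [0.007, 0.001, -1.0]]
wrist_force: [-10.4, 0.5, 29.4]
grip_width: 0.0533
```

Call:
drive_tool --motion "-1 0 0 0.15 0 0 0; -1 0 0 0 0 0 0"

```text
time_s: 26.65
ee_pos: [0.6331, 0.023, 0.1656]
orientation: [[0.988, 0.152, 0.008], [0.152, -0.988, -0.0], [0.008, 0.001, -1.0]]
wrist_force: [-8.1, 0.0, 23.3]
grip_width: 0.0537
```

Call:
drive_tool --motion "-1 0 0 0 0 0 0; -1 0 0 0 0 0 0; -1 0 0 0 0 0 0; -1 0 0 0 0 0 0; -1 0 0 0 0 0 0"

```text
time_s: 27.15
ee_pos: [0.6331, 0.023, 0.1656]
orientation: [[0.988, 0.152, 0.008], [0.152, -0.988, -0.0], [0.008, 0.001, -1.0]]
wrist_force: [-8.3, 0.4, 22.9]
grip_width: 0.0532
```

Call:
drive_tool --motion "-1 0 0 0 0 0 0; -1 0 0 0 0 0 0; -1 0 0 0 0 0 0; -1 0 0 0 0 0 0; -1 0 0 0 0 0 0"

```text
time_s: 27.65
ee_pos: [0.6331, 0.023, 0.1657]
orientation: [[0.988, 0.152, 0.008], [0.152, -0.988, -0.0], [0.008, 0.001, -1.0]]
wrist_force: [-9.4, 0.0, 22.6]
grip_width: 0.0534
```

Call:
drive_tool --motion "-1 0 0 0 0 0 0; -1 0 0 0 0 0 0; -1 0 0 0 0 0 0; -1 0 0 0 0 0 0; -1 0 0 0 0 0 0"

```text
time_s: 28.15
ee_pos: [0.6331, 0.023, 0.1656]
orientation: [[0.988, 0.152, 0.008], [0.152, -0.988, -0.0], [0.008, 0.001, -1.0]]
wrist_force: [-8.4, 0.5, 23.1]
grip_width: 0.0537
```

Call:
drive_tool --motion "-1 0 0 0 0 0 0; -1 0 0 0 0 0 0; -1 0 0 0 0 0 0; -1 0 0 0 0 0 0; -1 0 0 0 0 0 0"

```text
time_s: 28.65
ee_pos: [0.6331, 0.023, 0.1656]
orientation: [[0.988, 0.152, 0.008], [0.152, -0.988, -0.0], [0.008, 0.001, -1.0]]
wrist_force: [-9.0, 0.7, 22.2]
grip_width: 0.0536
```

Call:
drive_tool --motion "-1 0 0 0 0 0 0; -1 0 0 0 0 0 0; -1 0 0 0 0 0 0; -1 0 0 0 0 0 0; -1 0 0 0 0 0 0"

```text
time_s: 29.15
ee_pos: [0.6331, 0.023, 0.1656]
orientation: [[0.988, 0.152, 0.008], [0.152, -0.988, -0.0], [0.008, 0.001, -1.0]]
wrist_force: [-9.2, 1.5, 23.3]
grip_width: 0.0537
```

Call:
drive_tool --motion "-1 0 0 0 0 0 0; -1 0 0 0 0 0 0; -1 0 0 -1.5 0 0 0; -1 0 0 -3 0 0 0; -1 0 0 -2 0 0 0"

```text
time_s: 29.65
ee_pos: [0.6326, 0.0227, 0.2231]
orientation: [[0.988, 0.152, 0.002], [0.152, -0.988, -0.0], [0.002, 0.0, -1.0]]
wrist_force: [0.9, 1.0, -0.7]
grip_width: 0.0534
```

```bash
python3 - <<'E'
from h import *
im,_=env.get_image("top"); cv2.imwrite("pics/top8.png",im)
for r in env.mark_of("top","jar2_center"): print(np.round(r["point"]),round(r["confidence"],2), ray("top",r["point"],.036))
plan([.545,-.284,.225],-4,9,-1)
E
```

```text
[429. 278.] 0.87 [ 0.44178636 -0.2806478   0.036     ]
[505. 202.] 0.66 [ 0.63336768 -0.49080979  0.036     ]
[204. 351.] 0.65 [0.28016059 0.27504604 0.036     ]
t 29.75 yaw0 8.7 dy -12.7 d [-0.0891 -0.3067 -0.0006]
-1 -1.5 3.22 0 0.001 -0.008 0.025; -1 -1.42 3.25 0.01 0 0 0.025; -1 -1.34 3.29 0.01 0 0 0.025; -1 -1.25 3.32 0.01 0 0 0.025; -1 -1.17 3.35 0.01 0 0 0.025
-1 -1.09 3.38 0.01 0 0 0.025; -1 -1 3.4 0.01 0 0 0.025; -1 -0.92 3.43 0.01 0 0 0.025; -1 -0.84 3.45 0.01 0 0 0.025
```

Call:
drive_tool --motion "-1 -1.5 3.2 0 0 0 0.025; -1 -1.4 3.25 0 0 0 0.025; -1 -1.35 3.3 0 0 0 0.025; -1 -1.25 3.3 0 0 0 0.025; -1 -1.2 3.35 0 0 0 0.025"

```text
time_s: 30.25
ee_pos: [0.5814, -0.1483, 0.2192]
orientation: [[1.0, 0.027, -0.003], [0.027, -1.0, 0.001], [-0.003, -0.001, -1.0]]
wrist_force: [0.1, -0.4, -1.3]
grip_width: 0.0533
```

Call:
drive_tool --motion "-1 -1.1 3.4 0 0 0 0.025; -1 -1 3.4 0 0 0 0.025; -1 -0.9 3.45 0 0 0 0.025; -1 -0.85 3.45 0 0 0 0.025; -1 0 0 2 0 0 0"

```text
time_s: 30.75
ee_pos: [0.5419, -0.2891, 0.2021]
orientation: [[0.997, -0.078, 0.002], [-0.078, -0.997, -0.004], [0.003, 0.004, -1.0]]
wrist_force: [0.9, 0.3, -1.5]
grip_width: 0.0534
```

Call:
drive_tool --motion "-1 0 0 4 0 0 0; -1 0 0 4 0 0 0; -1 0 0 4 0 0 0; -1 0 0 2 0 0 0; -1 0 0 0 0 0 0"

```text
time_s: 31.25
ee_pos: [0.5388, -0.2815, 0.0545]
orientation: [[0.997, -0.072, -0.011], [-0.072, -0.997, 0.007], [-0.011, -0.006, -1.0]]
wrist_force: [-1.6, 0.4, -1.9]
grip_width: 0.0535
```

Call:
drive_tool --motion "-1 0 0 0 0 0 0; -1 0 0 0 0 0 0"

```text
time_s: 31.45
ee_pos: [0.5438, -0.2846, 0.0633]
orientation: [[0.997, -0.072, 0.003], [-0.072, -0.997, -0.002], [0.003, 0.002, -1.0]]
wrist_force: [-0.2, -0.4, -0.5]
grip_width: 0.0538
```

Call:
drive_tool --motion "-1 0 0 1.8 0 0 0; -1 0 0 1.2 0 0 0; -1 0 0 0.5 0 0 0; -1 0 0 0.1 0 0 0; -1 0 0 0 0 0 0"

```text
time_s: 31.95
ee_pos: [0.543, -0.2841, 0.026]
orientation: [[0.997, -0.072, 0.001], [-0.072, -0.997, -0.0], [0.001, 0.0, -1.0]]
wrist_force: [-0.3, -0.4, -1.7]
grip_width: 0.0539
```

Call:
drive_tool --motion "-1 0 0 0.1 0 0 0; -1 0 0 0.1 0 0 0; -1 0 0 0 0 0 0"

```text
time_s: 32.25
ee_pos: [0.5433, -0.2843, 0.0256]
orientation: [[0.997, -0.072, 0.002], [-0.072, -0.997, -0.001], [0.002, 0.001, -1.0]]
wrist_force: [-2.3, 0.9, 4.9]
grip_width: 0.0536
```

Call:
drive_tool --motion "1 0 0 0 0 0 0; 1 0 0 0 0 0 0; 1 0 0 0 0 0 0; 1 0 0 0 0 0 0; 1 0 0 0 0 0 0"

```text
time_s: 32.75
ee_pos: [0.5426, -0.2839, 0.0232]
orientation: [[0.997, -0.072, -0.0], [-0.072, -0.997, 0.0], [-0.0, -0.0, -1.0]]
wrist_force: [0.0, -0.2, 0.5]
grip_width: 0.09
```

Call:
drive_tool --motion "1 0 0 -2 0 0 0; 1 0 0 -4.5 0 0 0; 1 0 0 -4.5 0 0 0; 1 0 0 -4.5 0 0 0; 1 0 0 -4.5 0 0 0"

```text
time_s: 33.25
ee_pos: [0.5425, -0.2838, 0.2252]
orientation: [[0.997, -0.072, 0.0], [-0.072, -0.997, 0.0], [0.0, -0.0, -1.0]]
wrist_force: [0.9, 0.2, 0.3]
grip_width: 0.0942
```

```bash
python3 - <<'E'
from h import *
c=cal("wrist"); im,_=env.get_image("wrist"); cv2.imwrite("pics/w9.png",im)
plan([.5296,.0222,.24],71.2,11,0)
E
```

```text
t 33.3 yaw0 -4.1 dy 75.3 d [-0.0157  0.3078  0.0048]
0 -0.34 -2.78 -0.07 0.008 -0.014 -0.12; 0 -0.01 -2.8 -0.04 0 0 -0.12; 0 0.32 -2.78 -0.04 0 0 -0.12; 0 0.65 -2.72 -0.04 0 0 -0.12; 0 0.97 -2.63 -0.04 0 0 -0.12
0 1.28 -2.49 -0.04 0 0 -0.12; 0 1.57 -2.32 -0.04 0 0 -0.12; 0 1.83 -2.12 -0.04 0 0 -0.12; 0 2.07 -1.88 -0.04 0 0 -0.12; 0 2.28 -1.62 -0.04 0 0 -0.12
0 2.46 -1.34 -0.04 0 0 -0.12
```

View pics/w9.png

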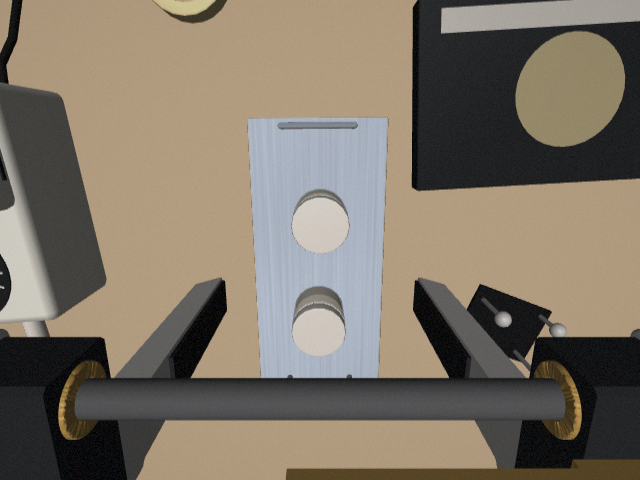

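Both jars stand upright on the plate, at (320,225) and (318,330). Now back to the knob.

Call:
drive_tool --motion "0 -0.35 -2.8 -0.05 0 0 -0.12; 0 0 -2.8 -0.05 0 0 -0.12; 0 0.3 -2.8 -0.05 0 0 -0.12; 0 0.65 -2.7 -0.05 0 0 -0.12; 0 0.95 -2.65 -0.05 0 0 -0.12"

```text
time_s: 33.8
ee_pos: [0.5348, -0.1428, 0.2257]
orientation: [[0.862, 0.508, -0.0], [0.508, -0.862, 0.0], [0.0, -0.0, -1.0]]
wrist_force: [1.0, 0.6, -0.3]
grip_width: 0.0575
```

Call:
drive_tool --motion "0 1.3 -2.5 -0.05 0 0 -0.12; 0 1.55 -2.3 -0.05 0 0 -0.12; 0 1.85 -2.1 -0.05 0 0 -0.12; 0 2.05 -1.9 -0.05 0 0 -0.12; 0 2.3 -1.6 -0.05 0 0 -0.12"

```text
time_s: 34.3
ee_pos: [0.5275, -0.0031, 0.2282]
orientation: [[0.424, 0.906, 0.0], [0.906, -0.424, 0.0], [0.0, 0.0, -1.0]]
wrist_force: [1.3, -0.2, 0.1]
grip_width: 0.047
```

Call:
drive_tool --motion "0 2.45 -1.35 -0.05 0 0 -0.12; 0 0 0 0 0 0 0; 0 0 0 0 0 0 0"

```text
time_s: 34.6
ee_pos: [0.526, 0.0238, 0.2288]
orientation: [[0.318, 0.948, 0.0], [0.948, -0.318, -0.001], [-0.001, 0.0, -1.0]]
wrist_force: [0.3, -0.7, -0.3]
grip_width: 0.0469
```

```bash
python3 - <<'E'
from h import *
s=env.sense(); print(s["time_s"],s["ee_pos"],s["joint_pos"])
c=cal("wrist"); im,d=env.get_image("wrist")
u,v=proj(0,[.5296,.0222,.1],c).astype(int); print(u,v,proj(0,[.5296,.0222,.1365],c))
cv2.imwrite("pics/w10k.png",cv2.resize(im[v-60:v+60,u-70:u+70],(700,600),interpolation=cv2.INTER_CUBIC))
plan([.5296,.0222,.114],71.2,5,0)
E
```

```text
34.6 [0.52603028 0.02376931 0.22881412] [-3.55587195e+00  1.80393959e+00  7.92696418e+01 -4.15303007e-02
  9.89203357e+01  1.49688488e+01]
323 233 [323.94781008 245.1769759 ]
t 34.65 yaw0 71.4 dy -0.2 d [ 0.0035 -0.001  -0.1148]
0 0.01 0.07 2.3 0 0.001 0.001; 0 0 0.07 2.3 0 0 0.001; 0 0 0.07 2.3 0 0 0.001; 0 0 0.07 2.3 0 0 0.001; 0 0 0.07 2.3 0 0 0.001
```

View pics/w10k.png

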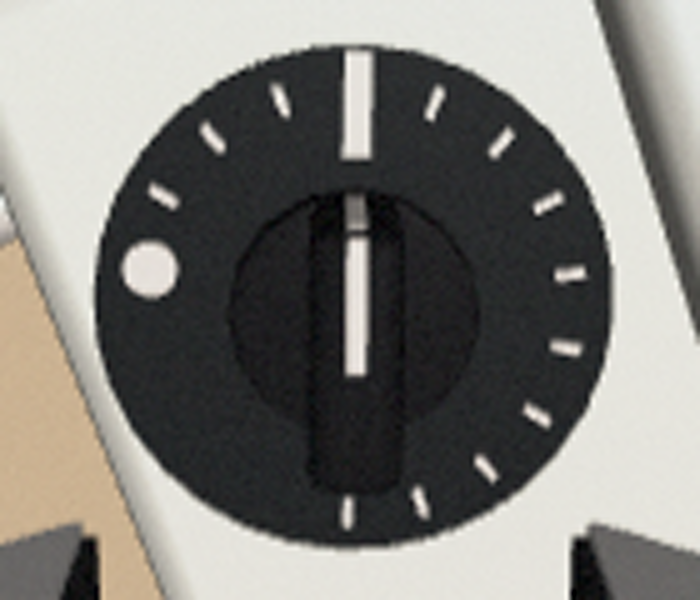

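The pointer is still on the mark and the centre is confirmed. Gripping it and turning 1.40 rad back to off.

Call:
drive_tool --motion "0 0.1 0.3 2.3 0 0 0; 0 0 0.05 2.3 0 0 0; 0 0 0 2.3 0 0 0; 0 0 0 2.3 0 0 0; 0 0 0 2.2 0 0 0"

```text
time_s: 35.15
ee_pos: [0.5297, 0.022, 0.1137]
orientation: [[0.321, 0.947, -0.0], [0.947, -0.321, -0.0], [-0.001, -0.0, -1.0]]
wrist_force: [0.9, -1.4, 0.6]
grip_width: 0.047
```

Call:
drive_tool --motion "-1 0 0 0 0 0 0; -1 0 0 0 0 0 0; -1 0 0 0 0 0 0; -1 0 0 0 0 0 0; -1 0 0 0 0 0 0"

```text
time_s: 35.65
ee_pos: [0.5294, 0.0237, 0.1166]
orientation: [[0.318, 0.948, -0.0], [0.948, -0.318, 0.0], [0.0, -0.0, -1.0]]
wrist_force: [-4.0, 0.0, 5.4]
grip_width: 0.0138
```

Call:
drive_tool --motion "-1 0 0 0 0 0 0; -1 0 0 0 0 0 0; -1 0 0 0 0 0 -0.14; -1 0 0 0 0 0 -0.14; -1 0 0 0 0 0 -0.14"

```text
time_s: 36.15
ee_pos: [0.5288, 0.0238, 0.1166]
orientation: [[-0.103, 0.995, -0.001], [0.995, 0.103, 0.0], [0.0, -0.001, -1.0]]
wrist_force: [-6.5, 0.7, 6.4]
grip_width: 0.0137
```

Call:
drive_tool --motion "-1 0 0 0 0 0 -0.14; -1 0 0 0 0 0 -0.14; -1 0 0 0 0 0 -0.14; -1 0 0 0 0 0 -0.14; -1 0 0 0 0 0 -0.14"

```text
time_s: 36.65
ee_pos: [0.5279, 0.0234, 0.1166]
orientation: [[-0.719, 0.695, -0.003], [0.695, 0.719, -0.001], [0.002, -0.003, -1.0]]
wrist_force: [-8.6, -0.6, 8.0]
grip_width: 0.0137
```

Call:
drive_tool --motion "-1 0 0 0 0 0 -0.14; -1 0 0 0 0 0 -0.14; -1 0 0 0 0 0 0; -1 0 0 0 0 0 0"

```text
time_s: 37.05
ee_pos: [0.5277, 0.0231, 0.1166]
orientation: [[-0.88, 0.475, -0.004], [0.475, 0.88, -0.001], [0.003, -0.003, -1.0]]
wrist_force: [-9.8, -1.0, 8.5]
grip_width: 0.0137
```

Call:
drive_tool --motion "0 0 0 0 0 0 0; 0 0 0 0 0 0 0; 0 0 0 0 0 0 0; 0 0 0 -2 0 0 0; 0 0 0 -4 0 0 0"

```text
time_s: 37.55
ee_pos: [0.5275, 0.0238, 0.1714]
orientation: [[-0.881, 0.474, -0.008], [0.474, 0.881, 0.001], [0.008, -0.003, -1.0]]
wrist_force: [0.9, 0.5, -0.2]
grip_width: 0.0463
```

Call:
drive_tool --motion "0 0 0 -4 0 0 0; 0 0 0 -3 0 0 0; 0 0 0 0 0 0 0; 0 0 0 0 0 0 0"

```text
time_s: 37.95
ee_pos: [0.5302, 0.0236, 0.2451]
orientation: [[-0.881, 0.474, 0.002], [0.474, 0.881, 0.0], [-0.001, 0.001, -1.0]]
wrist_force: [-0.3, 0.0, -0.6]
grip_width: 0.0468
```

```bash
python3 - <<'E'
from h import *
s=env.sense(); print(s["time_s"],s["ee_pos"],s["joint_pos"])
c=cal("wrist"); im,d=env.get_image("wrist")
u,v=proj(0,[.5296,.0222,.1],c).astype(int); print(u,v)
a=cv2.resize(im[v-60:v+60,u-70:u+70],(525,450),interpolation=cv2.INTER_CUBIC)
t,_=env.get_image("top"); cv2.imwrite("pics/top11.png",t); t=t[130:430,190:465]
cv2.imwrite("pics/w11k.png",np.hstack([a,np.vstack([t,np.zeros((150,275,3),np.uint8)])]))
E
```

```text
37.95 [0.5301712  0.02360498 0.24514547] [-3.57776335e+00  2.21147624e+00  7.70135152e+01  7.20751065e-03
  1.00689259e+02 -6.52886386e+01]
318 228
```

View pics/w11k.png

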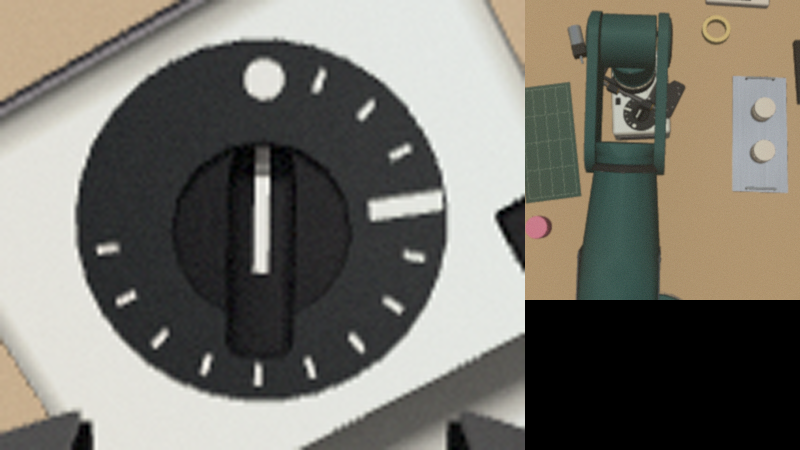

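The pointer is on the off dot, both jars are on the plate, and the mat is clear. Handing in.

```bash
python3 -c "
from station import env
print(env.hand_in())"
```

```text
the job is handed in; nothing more can be done
None
```

The job is done and handed in at about 38 s on the robot's clock, well inside the 210 s limit.

- **Speed knob:** it started near 2.9 rad, not at off. I set it to the long index mark, and it was still there when I came back to turn it off. The last close picture shows the pointer on the off dot.
- **Jars:** only two were on the mat, and I took the nearer one first. I pressed each on the pad until its height stopped changing, about 6 mm below first contact. The force was about 26 N for the first jar and 23 N for the second, with a brief 29 N as the second went down. Each was held down for about 3 s and tilted by less than 0.5°.
- **Placing:** both jars stand upright on the aluminium plate, about 105 mm apart, seen in the wrist picture after the last release and in the final top picture.
- **Other things:** I touched none of the bystanders or the orange and pink look-alikes, but I did not compare their positions before and after. No jar was seen to be knocked aside.

No check failed. The network's reading of jar 1 on the plate was about 7 mm off where I set it down. I put that down to the network's error, as the pictures showed the jar standing properly.

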